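Load ring weights onto the scale until the needle is in the green

ROBOT

A 7-joint arm with a two-finger parallel gripper is mounted at the origin on a cart in front of the work surface, level with it; the furniture and walls round the work are solid. World frame = base frame: x ahead of the robot, y to its left, z up, the work surface at z = 0. Lengths are in m, angles in rad, forces in N, time in s.
With the tool pointing down it reaches from about 0.4 to 0.85 m from the base axis. Payload 10.4 kg.
Tool frame: the origin (TCP) lies on the centre line of the jaws, within the pads' length; the fingertips stand 11 mm ahead of it and the grasp point (between the pads) lies 8 mm behind it; z points along the fingers, y is the line along which they close (so a half turn about z gives the same grasp; the last joint's range is limited). The gripper opens to 87 mm and grips with 3 to 60 N. Pads are 19 mm wide; open, the fingers measure 117 mm over their backs; the gripper's body (75 mm by 190 mm) begins 51 mm behind the grasp point.
Start: joints at [1.315, 0.332, -0.065, 1.46, 0.022, 1.35, -0.088], TCP at [0.144, -0.608, 0.234] pointing down, gripper open.
Joint ranges: [-2.6, 2.6], [-0.5, 2.12], [-1.47, 1.34], [0.16, 2.42], [-1.27, 4.41], [0.06, 2.06], [-2.6, 2.6]. Speed limits (rad/s): [2.22, 2.22, 2.79, 2.79, 3.14, 3.14, 3.14].

INTERFACE

Orientations are given as a unit quaternion [x, y, z, w].
In Python, from bench import r gives the robot as it stands.
- The arm moves only by the shell command python3 -m pendant 'ROWS' [OPENING] [FORCE]. ROWS is JSON, a list of rows, each a list of 4 numbers: the shift along the tool's x, y, z in m, then the turn about the tool's z in rad. A call has 1 to 8 rows; each row shifts and turns the commanded pose from where the row before left it, along the tool's axes as they then stand; what a row does not reach is not made up. A row lasts 1/12 s, in which the tool goes at most 41.7 mm and 7.16 degrees, less where a joint would pass 70% of its speed; a pose out of reach is approached as far as the arm can. A call with a gripper value outside its range is refused whole. OPENING is the opening, from 0 (shut) to 1 (fully open), set as the call begins (- or left out, the last holds). The fingers move at their own pace and stop on an object; FORCE is the grip in N (left out, the last holds). Time passes only in rows, so rows that do not move let the fingers close. It gives the time, the measured TCP pose, the force, the opening and the grip force at its end, in the units of the state.
- r.read_state(): the state, without advancing time (a new reading comes with each control period).
- r.camera(name): name is "scene" or "top" or "wrist"; returns a dict with "img" (384x512x3 uint8, red, green, blue), "camera_matrix" (3x3 intrinsics, pixels), "xyz" and "attitude" of the camera in the world. Camera axes: x right, y down, z forward; pixel columns grow to the right and rows downward; lengths in m; the calibration is good to about 2 mm. The wrist camera is an equidistant fisheye: a pixel r from the principal point sees the ray r / f radians off the axis. A picture is of the moment at which its call begins. There is no depth.
- r.close_job(): hands the job in; it is judged then, once.
Trained networks look in the newest picture that a camera, given by its name, has taken for a name from the list of things; names that differ only in an ending like _2 or _b are one class to them, and where a whole thing is asked for, a point or a joint stands for the part that bears it (a point fixed in the world has none). Each returns a list of dicts, best first, with "score" (0 to 1); they miss things now and then, are a little off and sometimes report something else, mostly with a low value. They report only what shows in the picture. A call takes as long as a camera call. They do not tell look-alikes from the thing itself.
- r.outline_of(thing, camera): "mask" (384x512 bool, what is visible of it) and "bbox" ([centre column, centre row, width, height] in pixels, round what is visible of it).
The state is a dict: "time": time; "joint_positions": joint angles; "joint_vel": joint speeds; "joint_torque": joint torques, N m; "ee_pos": TCP position; "eef_rot": TCP orientation; "ft_force": force on the tool from outside, world axes, zero at the start; "torque": the same for the moment, N m; "width": finger opening in m; "grip_force": force on a finger pad.
Only numpy, scipy, OpenCV 4.12 (cv2) and the standard library are available. Lean on these libraries where they do the work, as an engineer would, in place of code of your own. Each camera call takes 0.05 s, during which the arm holds its last target. There are 200 camera calls.

TASK

Make up the pressing weight for the pickle crock: thread the brass ring weights onto the spindle of the kitchen scale's tray, one at a time, until the dial needle comes to rest in the green band, and leave any weight that is not needed where it lies. The tray sits slightly off centre, so feel for the spindle gently and set each ring down flat: the needle must never swing into the red zone. Leave the other things on the worktop alone.

Things in the scene. Friction and masses are not known exactly. Their poses are not given: they have to be found in the camera images.
- scale: dial kitchen scale, white, fixed to the worktop: 140 wide (y), x from -130 to +75, 58 high under its tray. Origin: on the worktop under the scale's centre line; x points away from the robot at yaw 0, the sloped round dial is on the front (-x). On a spring on top it bears a steel weight carrier (tray, hub, spindle) that weighs 0.34 to 0.68 kg and already shows on the dial.
- tray_level (a point): point of the scale's centre line (no real mark) 80 above the worktop, level with the top of the unloaded tray: 128 dia, 5 thick. The whole carrier sinks straight down by 1 mm per newton on it, its own weight included (so 9.8 mm per kg, 2 mm per ring). It cannot tip, turn or shift sideways.
- scale_axis (a point): point of the scale's centre line (no real mark) 90 above the worktop, level with the flat top of the unloaded hub, 40 dia, 10 high on the tray, on which the first ring comes to lie. Axes as the scale's.
- spindle_level (a point): point of the scale's centre line (no real mark) 140 above the worktop, level with the unloaded spindle's flat, slightly bevelled top. The spindle, 14 dia, rises 50 from the hub. CARE: carrier and spindle sit off centre: the spindle stands 5 to 7 away from this line, in an unknown direction that differs each time and is not reported: feel (or look) for it.
- needle (a joint): black dial needle, rad, grows clockwise seen from the front: 0 = no load (points down left), 2.5 per kg on the carrier (its own weight included; 0.255 per newton pushed); 1 kg points straight up the slope. Green band 2.30 to 2.85, red zone (overload) from 4.0. One ring moves it by 0.50. Starts at 0.85 to 1.70; settles within 0.5 s of a change.
- ring_1: brass ring weight, 52 outer dia, plain round hole 18 dia (the spindle is 14), 14 high, 0.20 kg, lying flat on the worktop right of the scale. Origin: centre of its underside, z up along the hole. All three are alike.
- ring_2: brass ring weight, 52 outer dia, plain round hole 18 dia (the spindle is 14), 14 high, 0.20 kg, lying flat on the worktop right of the scale. Origin: centre of its underside, z up along the hole. All three are alike.
- ring_3: brass ring weight, 52 outer dia, plain round hole 18 dia (the spindle is 14), 14 high, 0.20 kg, lying flat on the worktop right of the scale. Origin: centre of its underside, z up along the hole. All three are alike.
- lemon: bystander: yellow lemon, 72 x 55 x 56, left of the scale. Origin: centre of its underside.
- garlic: bystander: garlic bulb, 48 x 50 x 51, behind the weights. Origin: centre of its underside.
- spice_jar: bystander: spice jar with a mustard-yellow cap, 42 dia x 106 high, behind the scale. Origin: centre of its underside.
- tin: bystander: food tin, 76 dia x 58 high, behind the weights. Origin: centre of its underside.
Not all that is in view belongs to the job. What is shaped like the ring_3 but purple is not meant. Leave any white look-alike of the ring_1 alone.

How it is judged:
On the way, in this order (a step that is already met when the one before it is completed fails the run):
1. one ring is threaded on the spindle, seated and let go, the others not yet (((horizontal distance between ring_1 and scale_axis below 0.0115 m and z of ring_1 in the frame of scale_axis below 0.032 m and angle between ring_1's own z axis and vertical below 0.12 rad and contact force between the fingers and ring_1 below 0.1 N and linear speed of ring_1 below 0.02 m/s) or (horizontal distance between ring_2 and scale_axis below 0.0115 m and z of ring_2 in the frame of scale_axis below 0.032 m and angle between ring_2's own z axis and vertical below 0.12 rad and contact force between the fingers and ring_2 below 0.1 N and linear speed of ring_2 below 0.02 m/s) or (horizontal distance between ring_3 and scale_axis below 0.0115 m and z of ring_3 in the frame of scale_axis below 0.032 m and angle between ring_3's own z axis and vertical below 0.12 rad and contact force between the fingers and ring_3 below 0.1 N and linear speed of ring_3 below 0.02 m/s))), for 0.2 s.
2. a second ring is threaded on the spindle, seated and let go (((horizontal distance between each of ring_1, ring_2 and scale_axis below 0.0115 m and z of each of ring_1, ring_2 in the frame of scale_axis below 0.032 m and angle between each of ring_1, ring_2's own z axis and vertical below 0.12 rad and contact force between the fingers and ring_1 below 0.1 N and linear speed of each of ring_1, ring_2 below 0.02 m/s and contact force between the fingers and ring_2 below 0.1 N) or (horizontal distance between each of ring_2, ring_3 and scale_axis below 0.0115 m and z of each of ring_2, ring_3 in the frame of scale_axis below 0.032 m and angle between each of ring_2, ring_3's own z axis and vertical below 0.12 rad and contact force between the fingers and ring_2 below 0.1 N and linear speed of each of ring_2, ring_3 below 0.02 m/s and contact force between the fingers and ring_3 below 0.1 N) or (horizontal distance between each of ring_1, ring_3 and scale_axis below 0.0115 m and z of each of ring_1, ring_3 in the frame of scale_axis below 0.032 m and angle between each of ring_1, ring_3's own z axis and vertical below 0.12 rad and contact force between the fingers and ring_1 below 0.1 N and linear speed of each of ring_1, ring_3 below 0.02 m/s and contact force between the fingers and ring_3 below 0.1 N))), for 0.2 s.
At the end, for the whole second after the job is handed in: The needle rests in the green band (2.27 to 2.88 rad); every ring is either threaded on the spindle (centre within 11.5 mm of the scale's centre line, underside no more than 32 mm above scale_axis, lying flat within 0.12 rad, let go, at rest) or still lies within 15 mm of where it started (value of joint needle between 2.27 and 2.88 rad and velocity of joint needle between -0.15 and 0.15 rad/s and ((horizontal distance between ring_1 and scale_axis below 0.0115 m and z of ring_1 in the frame of scale_axis below 0.032 m and angle between ring_1's own z axis and vertical below 0.12 rad and contact force between the fingers and ring_1 below 0.1 N and linear speed of ring_1 below 0.02 m/s) or distance of ring_1 from where it was at the start of the episode below 0.015 m) and ((horizontal distance between ring_2 and scale_axis below 0.0115 m and z of ring_2 in the frame of scale_axis below 0.032 m and angle between ring_2's own z axis and vertical below 0.12 rad and contact force between the fingers and ring_2 below 0.1 N and linear speed of ring_2 below 0.02 m/s) or distance of ring_2 from where it was at the start of the episode below 0.015 m) and ((horizontal distance between ring_3 and scale_axis below 0.0115 m and z of ring_3 in the frame of scale_axis below 0.032 m and angle between ring_3's own z axis and vertical below 0.12 rad and contact force between the fingers and ring_3 below 0.1 N and linear speed of ring_3 below 0.02 m/s) or distance of ring_3 from where it was at the start of the episode below 0.015 m)); the robot touches nothing.
It fails at once if the needle enters the red zone (4.0 rad): the scale is overloaded (value of joint needle above 4 rad).
It fails at once if a bystander is moved by more than 30 mm (distance of any of lemon, garlic, spice_jar, tin from where it was at the start of the episode above 0.03 m).
It also fails if it takes over 72 s, if anything falls off the work surface, if the arm or the gripper's body presses on something with over 40 N, if the wrist force passes 120 N, or if a joint passes its speed limit or range.

## Working session

There is one attempt and no reset: what is moved stays moved. The work goes in short steps, Python scripts to look and compute and a shell command to move; the robot and the scene stay as the last step left them, time stands still between calls to the robot, and variables do not carry over. Pictures are saved under pics/ and viewed, at most 10 in all, crops included, and the job is handed in when it is done.

```bash
mkdir -p pics; ls; cat > h.py <<'E'
import numpy as np, cv2
from scipy.spatial.transform import Rotation as R
from bench import r
def Rm(a):
    a=np.array(a,float); return a if a.shape==(3,3) else R.from_quat(a).as_matrix()
def ray(c,u,v,fish=False):
    K=np.array(c["camera_matrix"]); x=(u-K[0,2])/K[0,0]; y=(v-K[1,2])/K[1,1]
    if fish:
        t=np.hypot(x,y); s=np.sin(t)/t if t>1e-9 else 1; d=np.array([x*s,y*s,np.cos(t)])
    else: d=np.array([x,y,1.])
    return Rm(c["attitude"])@d
def at_z(c,u,v,z,fish=False):
    d=ray(c,u,v,fish); p=np.array(c["xyz"]); return p+d*(z-p[2])/d[2]
def proj(c,P,fish=False):
    K=np.array(c["camera_matrix"]); d=Rm(c["attitude"]).T@(np.array(P)-np.array(c["xyz"]))
    if fish:
        t=np.arctan2(np.hypot(d[0],d[1]),d[2]); n=np.hypot(d[0],d[1]); m=d[:2]/max(n,1e-9)*t
    else: m=d[:2]/d[2]
    return K[0,0]*m[0]+K[0,2],K[1,1]*m[1]+K[1,2]
def save(c,n,crop=None,k=1):
    im=c["img"]
    if crop: a,b,e,f=crop; im=im[b:f,a:e]
    cv2.imwrite("pics/"+n,cv2.resize(im[...,::-1],None,fx=k,fy=k,interpolation=cv2.INTER_CUBIC))
E
python3 - <<'E'
from h import *
for n in ("scene","top"):
    c=r.camera(n); print(n,np.round(c["camera_matrix"],1).tolist(),np.round(c["xyz"],3),np.round(c["attitude"],3).tolist())
    if n=="scene": a=c["img"]
    for t in ("ring_1","scale","tray_level","needle","lemon","garlic","spice_jar","tin"):
        for o in r.outline_of(t,n):
            print(t,round(o["score"],2),np.round(o["bbox"],1), np.round(at_z(c,*o["bbox"][:2],0.014),3))
    save(c,n+"0.png",k=1.5)
s=r.read_state(); print(s["ee_pos"],s["eef_rot"],s["ft_force"],s["time"])
E
```

```text
pics
scene [[412.8, 0.0, 250.2], [0.0, 412.8, 198.4], [0.0, 0.0, 1.0]] [-0.637  0.724  0.68 ] [-0.425, 0.72, -0.477, 0.273]
ring_1 0.65 [300.2 222.9  16.2   5.5] [ 0.426 -0.089  0.014]
ring_1 0.58 [318.  217.6  15.7   4.1] [ 0.43  -0.172  0.014]
ring_1 0.43 [338.5 207.7   9.   10.7] [ 0.463 -0.298  0.014]
scale 0.7 [238.3 237.4  60.2  36.8] [0.435 0.157 0.014]
tray_level 0.79 [240.6 237.1  61.3  38.5] [0.434 0.15  0.014]
lemon 0.53 [167.9 254.6  12.9  20.5] [0.441 0.4   0.014]
lemon 0.48 [239.7 238.1  63.8  37.6] [0.429 0.155 0.014]
spice_jar 0.75 [226.3 197.6  12.2  31. ] [0.755 0.043 0.014]
tin 0.6 [304.4 188.7  14.1  20.6] [ 0.686 -0.298  0.014]
top [[496.3, 0.0, 257.4], [0.0, 496.3, 197.0], [0.0, 0.0, 1.0]] [ 0.111 -0.027  1.609] [0.752, -0.644, 0.09, -0.109]
ring_1 0.75 [362.  269.1  19.3  11.9] [ 0.381 -0.316  0.014]
ring_1 0.61 [365.7 238.6  17.8  20.5] [ 0.482 -0.318  0.014]
ring_1 0.6 [296.5 244.7  14.7  13.2] [ 0.428 -0.098  0.014]
ring_1 0.57 [328.5 240.2  16.7  19.7] [ 0.458 -0.199  0.014]
ring_1 0.51 [220.3 227.8  53.4  67.4] [0.445 0.157 0.014]
ring_1 0.5 [302.4 214.   17.5  17. ] [ 0.533 -0.104  0.014]
scale 0.94 [222.7 227.6  51.3  74.1] [0.447 0.149 0.014]
tray_level 0.92 [223.1 226.8  52.   61.1] [0.45  0.148 0.014]
lemon 0.76 [141.8 223.1  19.4  20.7] [0.421 0.416 0.014]
garlic 0.56 [305.2 179.8  14.3  18.3] [ 0.652 -0.098  0.014]
spice_jar 0.54 [254.  157.9  14.2  21.8] [0.704 0.085 0.014]
tin 0.56 [353.2 187.6  23.4  25.9] [ 0.649 -0.261  0.014]
[ 0.14418787 -0.60817024  0.2335805 ] [9.93234892e-01 1.16122547e-01 2.00716696e-05 5.54741257e-05] [ 0.09538937  0.14696351 -0.20490915] 0.9
```

View top.

View pics/top0.png

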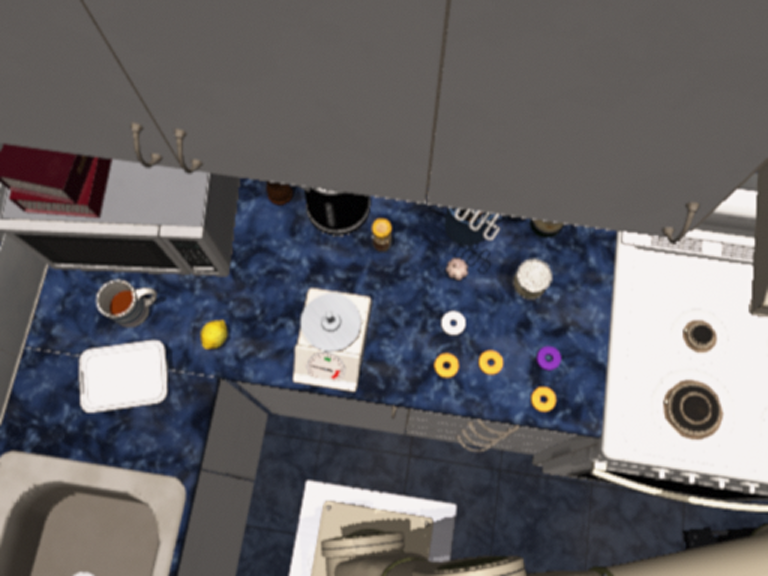

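```bash
python3 - <<'E'
import cv2
a=cv2.imread("pics/scene0.png"); b=cv2.imread("pics/top0.png")
f=lambda im,x0,y0,x1,y1,w:cv2.resize(im[y0:y1,x0:x1],(w,300),interpolation=cv2.INTER_CUBIC)
import numpy as np
cv2.imwrite("pics/crop1.png",np.vstack([f(b,270,270,590,420,640),f(a,290,270,550,392,640)]))
E
```

```text
(no output)
```

View pics/crop1.png

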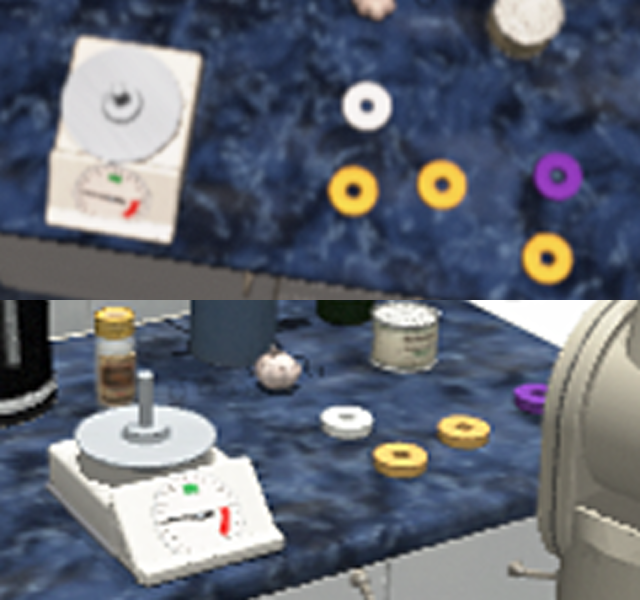

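Pixels at 1.5x in the top view: the candidates are brass rings at (446,365), (491,362) and (543,399), the white look-alike at (453,322), and the purple look-alike at (549,358). I choose the three brass ones; the close crop confirms their colours. The scale is at (330,335), and its needle points about left (roughly 0.9–1.1 rad). I move above the rings next.

```bash
python3 -m pendant '[[0.028,-0.023,0,0],[0.028,-0.023,0,0],[0.028,-0.023,0,0],[0.028,-0.023,0,0],[0.028,-0.023,0,0],[0.028,-0.023,0,0],[0.028,-0.023,0,0],[0.028,-0.023,0,0]]' 1 && python3 -m pendant '[[0.028,-0.023,0,0],[0.028,-0.023,0,0],[0.028,-0.023,0,0],[0.028,-0.023,0,0],[0.028,-0.023,0,0],[0.028,-0.023,0,0],[0,0,0,0]]'
cat >> h.py <<'E'
def totool(target,yaw=None):
    s=r.read_state(); M=Rm(s["eef_rot"]); return M.T@(np.array(target)-np.array(s["ee_pos"]))
def blobs(c,lo,hi,amin=30):
    h=cv2.cvtColor(c["img"],cv2.COLOR_RGB2HSV); m=cv2.inRange(h,lo,hi)
    n,l,st,ce=cv2.connectedComponentsWithStats(m)
    return [(ce[i],st[i,4],l==i) for i in range(1,n) if st[i,4]>=amin]
E
python3 - <<'E'
from h import *
c=r.camera("wrist"); save(c,"w1.png",k=1.5)
s=r.read_state(); print(s["ee_pos"],s["eef_rot"],s["time"]); print(c["xyz"],c["attitude"],np.round(c["camera_matrix"],1).tolist())
for o in r.outline_of("ring_1","wrist"):
    m=o["mask"]; print(round(o["score"],2),np.round(o["bbox"]),m.sum(),np.median(c["img"][m],0),np.round(at_z(c,*o["bbox"][:2],0.01,True),4))
E
```

```text
time: 1.57
ee_pos: [0.3205, -0.3759, 0.2338]
eef_rot: [0.993, 0.116, 0.0, 0.0]
ft_force: [0.1, 0.0, -0.1]
width: 0.0866
grip_force: 0.0
time: 2.15
ee_pos: [0.4552, -0.1976, 0.2341]
eef_rot: [0.993, 0.121, 0.001, -0.001]
ft_force: [-0.7, 0.8, 0.6]
width: 0.0871
grip_force: 0.0
[ 0.45329223 -0.20081659  0.23380881] [ 9.92839031e-01  1.19458382e-01  5.34479918e-04 -2.60007506e-04] 2.2
[ 0.52227983 -0.18058107  0.3847851 ] [ 0.78096261 -0.6115552  -0.07838252  0.09976886] [[297.3, 0.0, 255.8], [0.0, 297.3, 193.1], [0.0, 0.0, 1.0]]
0.89 [350. 171.  42.  39.] 1129 [ 95.  60. 132.] [ 0.4871 -0.3169  0.01  ]
0.79 [322. 229.  29.  33.] 494 [223. 184. 108.] [ 0.4004 -0.3038  0.01  ]
0.7 [251. 171.  41.  40.] 1169 [118.  96.  59.] [ 0.4542 -0.1912  0.01  ]
0.65 [179. 167.  43.  41.] 1124 [227. 189. 111.] [ 0.4379 -0.0983  0.01  ]
```

View pics/w1.png

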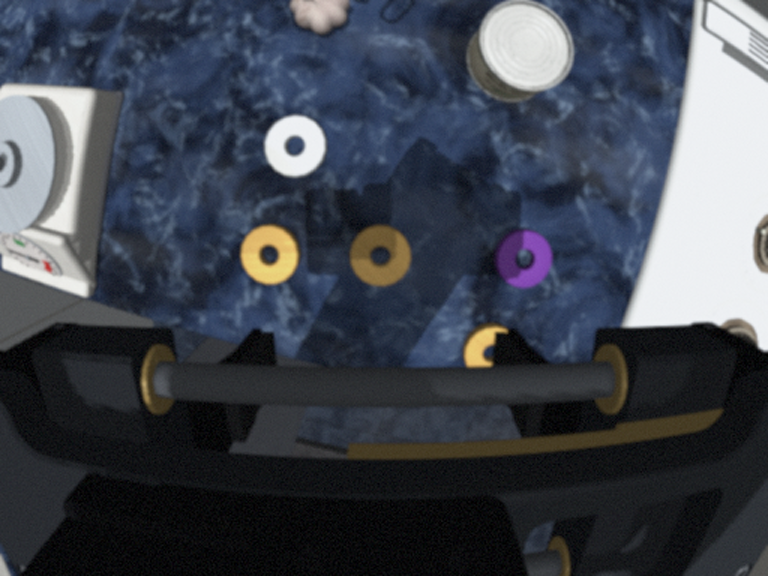

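The wrist view (1.5x) shows brass rings at (270,255), (380,255) and (490,348), the last partly hidden. White is at (295,146) and purple at (525,258), and both stay put. The scale is at the left edge. I refine the position of the ring under the gripper.

```bash
cat >> h.py <<'E'
def ringfit(c,o):
    m=o["mask"].astype(np.uint8); h=cv2.convexHull(np.argwhere(m)[:,::-1].astype(np.int32))
    M=cv2.moments(h); u,v=M["m10"]/M["m00"],M["m01"]/M["m00"]; return u,v,at_z(c,u,v,0.008,True)
E
python3 - <<'E'
from h import *
c=r.camera("wrist")
for o in r.outline_of("ring_1","wrist"):
    u,v,p=ringfit(c,o); 
    # hole centre: darkest blob inside hull vs ring
    g=cv2.cvtColor(c["img"],cv2.COLOR_RGB2HSV)
    Y,X=np.mgrid[:384,:512]; near=(np.hypot(X-u,Y-v)<10)
    b=near&(g[...,0]>60); 
    q=at_z(c,X[b].mean(),Y[b].mean(),0.012,True) if b.any() else None
    print(round(u,1),round(v,1),np.round(p,4),b.sum(),q,"tool",np.round(totool([p[0],p[1],0.013]),4))
s=r.read_state(); print(s["ee_pos"],s["time"],s["ft_force"],R.from_matrix(Rm(s["eef_rot"])).as_euler("xyz"))
E
```

```text
320.4 227.2 [ 0.397  -0.3077  0.008 ] 57 [ 0.39571605 -0.31340953  0.012     ] tool [-0.0757  0.0872  0.2205]
248.6 165.9 [ 0.4563 -0.1924  0.008 ] 98 [ 0.4570017  -0.19304453  0.012     ] tool [ 0.0085 -0.0114  0.2205]
192.0 93.3 [ 0.5315 -0.1008  0.008 ] 312 [ 0.5312188  -0.10167167  0.012     ] tool [ 0.1026 -0.0833  0.2204]
175.8 164.6 [ 0.4364 -0.0987  0.008 ] 67 [ 0.43581058 -0.09974852  0.012     ] tool [ 0.0106 -0.1072  0.2204]
344.8 166.9 [ 0.4857 -0.3158  0.008 ] 313 [ 0.48612476 -0.31427207  0.012     ] tool [0.0088 0.1154 0.2205]
[ 0.4507914  -0.20536001  0.23348214] 2.35 [-0.33426902 -0.67823309  0.2618763 ] [3.14130008e+00 4.26377182e-04 2.31640385e-01]
```

```bash
python3 -m pendant '[[0.0085,-0.0115,0.035,0],[0,0,0.04,0],[0,0,0.04,0],[0,0,0.04,0],[0,0,0.03,0],[0,0,0.02,0],[0,0,0.01,0],[0,0,0,0]]' && python3 -m pendant '[[0,0,0.005,0],[0,0,0,0]]'; python3 - <<'E'
from h import *
print(np.round(totool([.4566,-.1927,.013]),4))
E
```

```text
time: 3.02
ee_pos: [0.4552, -0.1919, 0.0167]
eef_rot: [0.993, 0.115, -0.002, -0.001]
ft_force: [-0.2, 0.1, 0.4]
width: 0.0872
grip_force: 0.0
time: 3.18
ee_pos: [0.4575, -0.192, 0.0143]
eef_rot: [0.993, 0.116, 0.001, 0.001]
ft_force: [-0.1, 0.3, 0.0]
width: 0.0869
grip_force: 0.0
[-0.001   0.0005  0.0013]
```

```bash
python3 -m pendant '[[0,0,0,0],[0,0,0,0],[0,0,0,0],[0,0,0,0],[0,0,0,0],[0,0,0,0]]' 0.3 20 && python3 -m pendant '[[0,0,-0.01,0],[0,0,-0.03,0],[0,0,-0.04,0],[0,0,-0.04,0],[0,0,-0.04,0],[0,0,-0.04,0],[0,0,-0.04,0],[0,0,-0.02,0]]'
```

```text
time: 3.68
ee_pos: [0.4571, -0.1913, 0.0137]
eef_rot: [0.993, 0.116, 0.0, 0.0]
ft_force: [0.7, -1.5, -0.1]
width: 0.0546
grip_force: 1.0
time: 4.35
ee_pos: [0.4579, -0.1911, 0.2792]
eef_rot: [0.993, 0.116, 0.002, 0.002]
ft_force: [1.0, 0.7, -1.2]
width: 0.0509
grip_force: 20.0
```

```bash
python3 - <<'E'
from h import *
c=dict(camera_matrix=[[496.3,0,257.4],[0,496.3,197],[0,0,1]],xyz=[.111,-.027,1.609],attitude=[0.752,-0.644,0.09,-0.109])
p=at_z(c,220.3,212.3,0.135); print(p,totool([p[0],p[1],.36]))
E
```

```text
[0.46856781 0.1516062  0.135     ] [ 0.09007047 -0.33060586 -0.08161123]
```

```bash
python3 -m pendant '[[0.01,-0.036,-0.01,0],[0.01,-0.037,-0.01,0],[0.01,-0.037,-0.01,0],[0.01,-0.037,-0.01,0],[0.01,-0.037,-0.01,0],[0.01,-0.037,-0.01,0],[0.01,-0.037,-0.01,0],[0.01,-0.037,-0.01,0]]' && python3 -m pendant '[[0.01,-0.036,0,0],[0,0,0,0],[0,0,0,0],[0,0,0,0]]'; python3 - <<'E'
from h import *
c=r.camera("wrist"); s=r.read_state(); print(s["ee_pos"],s["eef_rot"],s["time"],s["ft_force"])
save(c,"w2.png",k=1.5)
for t in ("scale","tray_level"):
  for o in r.outline_of(t,"wrist"): print(t,round(o["score"],2),np.round(o["bbox"],1))
print(proj(c,[.4686,.1516,.135],True))
E
```

```text
time: 5.02
ee_pos: [0.4657, 0.1163, 0.3547]
eef_rot: [0.993, 0.116, 0.0, 0.0]
ft_force: [1.5, 0.0, -2.1]
width: 0.0508
grip_force: 20.0
time: 5.35
ee_pos: [0.4679, 0.1512, 0.3535]
eef_rot: [0.993, 0.116, -0.0, 0.0]
ft_force: [0.3, 0.3, -2.0]
width: 0.0511
grip_force: 20.0
[0.46809737 0.15046518 0.3534833 ] [ 9.93306304e-01  1.15509174e-01 -2.72404415e-04  3.78498352e-04] 5.4 [ 1.39629931 -0.45678172 -2.44982524]
scale 0.7 [254.1 155.9 105.1 119.5]
tray_level 0.8 [254.2 158.1 106.2 119.2]
tray_level 0.49 [482.9 127.5  45.5  36.1]
(np.float64(255.76944110462262), np.float64(171.31253538134644))
```

View pics/w2.png

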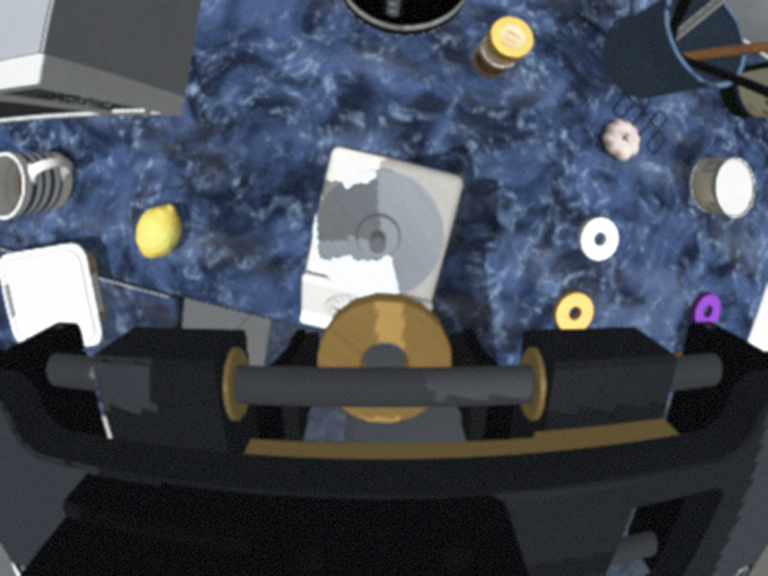

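The held ring is gripped level, with its hole at about (385,355). The spindle's dark top is at about (376,240), on the hub in the middle of the tray. I zoom in on both.

```bash
python3 - <<'E'
import cv2
a=cv2.imread("pics/w2.png"); cv2.imwrite("pics/w2c.png",cv2.resize(a[200:400,300:470],None,fx=3,fy=3,interpolation=cv2.INTER_CUBIC))
E
```

```text
(no output)
```

View pics/w2c.png

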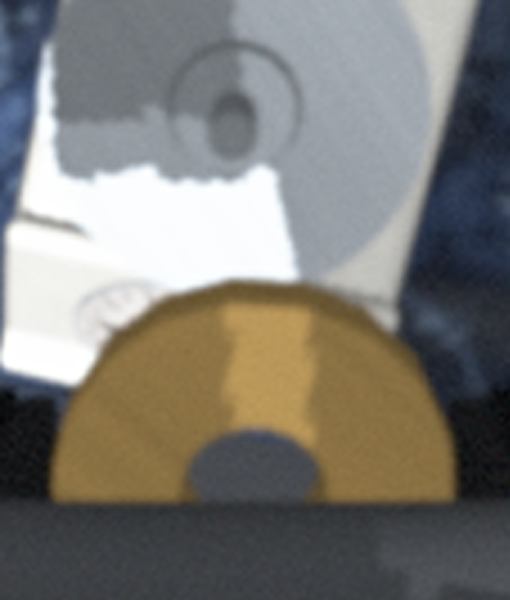

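```bash
python3 - <<'E'
from h import *
c=r.camera("wrist"); s=r.read_state(); T=np.array(s["ee_pos"]); M=Rm(s["eef_rot"])
f=lambda x,y:(((300+(x+.5)/3-.5)+.5)/1.5-.5, ((200+(y+.5)/3-.5)+.5)/1.5-.5)
tl=lambda p:np.round(M.T@(p-T)*1000,1)
zt=T[2]+.0003
print("hole top edge",tl(at_z(c,*f(253,430),zt,True)),"outer far edge",tl(at_z(c,*f(253,301),zt,True)),"hole L/R",tl(at_z(c,*f(187,475),zt,True)),tl(at_z(c,*f(320,475),zt,True)),
 "outer L/R",tl(at_z(c,*f(51,480),zt,True)),tl(at_z(c,*f(457,480),zt,True)))
for q in ((232,140),(232,160),(210,140),(256,140)): p=at_z(c,*f(*q),.136,True); print("spindle",q,np.round(p,4),tl(p))
p=at_z(c,*f(233,97),.085,True); print("hub base",p)
E
```

```text
hole top edge [10.2 -0.3 -0.3] outer far edge [26.4 -0.3 -0.3] hole L/R [ 4.3 -8.4 -0.3] [ 4.3  7.8 -0.3] outer L/R [  3.4 -25.2  -0.3] [ 3.4 24.8 -0.3]
spindle (232, 140) [0.477  0.1584 0.136 ] [ 10.3  -6.  217.5]
spindle (232, 160) [0.4715 0.1571 0.136 ] [  4.7  -6.  217.5]
spindle (210, 140) [0.4756 0.1643 0.136 ] [ 10.4 -12.1 217.5]
spindle (256, 140) [0.4785 0.1519 0.136 ] [ 10.3   0.7 217.5]
hub base [0.48225565 0.16001644 0.085     ]
```

```bash
python3 -m pendant '[[-0.01,-0.0055,0.025,0],[-0.01,0,0.04,0],[-0.01,0,0.04,0],[0,0,0.03,0],[0,0,0.025,0],[0,0,0.015,0],[0,0,0,0],[0,0,0,0]]'; python3 - <<'E'
from h import *
c=r.camera("wrist"); s=r.read_state(); print(s["ee_pos"],s["eef_rot"],s["time"],s["ft_force"])
im=c["img"][60:280,120:380]; cv2.imwrite("pics/w3.png",cv2.resize(im[...,::-1],None,fx=2.7,fy=2.7,interpolation=cv2.INTER_CUBIC))
print(proj(c,[.478,.1585,.136],True))
E
```

```text
time: 6.22
ee_pos: [0.4376, 0.1494, 0.1786]
eef_rot: [0.993, 0.116, -0.001, -0.0]
ft_force: [1.0, 0.8, -0.9]
width: 0.0507
grip_force: 20.0
[0.4382069  0.14983218 0.17948403] [ 9.93274068e-01  1.15786350e-01  3.75705893e-04 -8.00705902e-05] 6.2667 [ 0.06178039  0.98584326 -1.27509161]
(np.float64(257.2120045570729), np.float64(159.70258174309612))
```

View pics/w3.png

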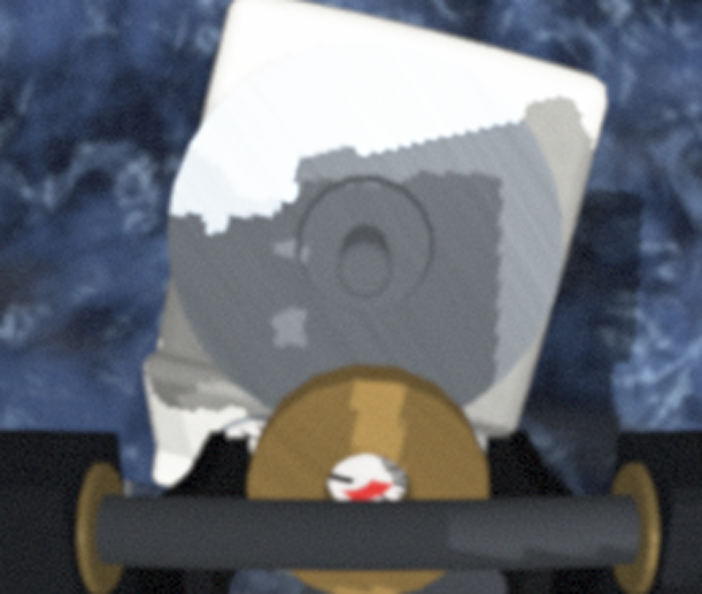

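The spindle's top disc is clear at crop (365,269), radius about 27. The ring hole is centred at x of about 367, with its far edge at y of about 453.

```bash
python3 - <<'E'
from h import *
c=r.camera("wrist"); s=r.read_state(); T=np.array(s["ee_pos"]); M=Rm(s["eef_rot"])
k=2.7; f=lambda x,y:(120+(x+.5)/k-.5, 60+(y+.5)/k-.5)
tl=lambda p:np.round(M.T@(p-T)*1000,1)
zt=T[2]+.0003
for q in ((367,453),(368,379),(326,487),(408,487),(247,490),(489,490)): print("ring",q,tl(at_z(c,*f(*q),zt,True)))
for z in (.134,.136):
  for q in ((365,269),(365,297),(338,269),(391,269)): p=at_z(c,*f(*q),z,True); print("sp",z,q,np.round(p,4),tl(p))
p=at_z(c,*f(366,237),.086,True); print("hub top centre",p,tl(p)); print(T)
E
```

```text
ring (367, 453) [10.7 -0.5 -0.3]
ring (368, 379) [26.1 -0.3 -0.3]
ring (326, 487) [ 3.2 -8.8 -0.3]
ring (408, 487) [ 3.2  7.9 -0.3]
ring (247, 490) [  2.3 -25.1  -0.3]
ring (489, 490) [ 2.3 24.6 -0.3]
sp 0.134 (365, 269) [0.4782 0.1604 0.134 ] [40.9 -0.9 46. ]
sp 0.134 (365, 297) [0.4714 0.1587 0.134 ] [33.9 -0.9 45.9]
sp 0.134 (338, 269) [0.4767 0.1668 0.134 ] [40.9 -7.6 45.9]
sp 0.134 (391, 269) [0.4797 0.1541 0.134 ] [40.9  5.5 46. ]
sp 0.136 (365, 269) [0.4785 0.1604 0.136 ] [41.2 -0.9 44. ]
sp 0.136 (365, 297) [0.4717 0.1588 0.136 ] [34.2 -0.9 43.9]
sp 0.136 (338, 269) [0.477  0.1668 0.136 ] [41.2 -7.5 44. ]
sp 0.136 (391, 269) [0.4799 0.1542 0.136 ] [41.2  5.4 44. ]
hub top centre [0.48113003 0.16085434 0.086     ] [43.8 -0.8 94. ]
[0.43853021 0.15001097 0.17987808]
```

```bash
python3 -m pendant '[[0.012,-0.0006,0.005,0],[0.016,0,0.008,0],[0.0122,0,0.008,0],[0,0,0.002,0],[0,0,0,0],[0,0,0,0]]'; python3 -m pendant '[[0,0,0.002,0],[0,0,0.002,0],[0,0,0.002,0],[0,0,0.001,0],[0,0,0,0],[0,0,0,0]]'; python3 -m pendant '[[0,0,0.002,0],[0,0,0.002,0],[0,0,0,0],[0,0,0,0]]'
```

```text
time: 6.82
ee_pos: [0.4766, 0.16, 0.1563]
eef_rot: [0.993, 0.116, 0.0, -0.0]
ft_force: [0.2, -0.3, -1.9]
width: 0.051
grip_force: 20.0
time: 7.32
ee_pos: [0.4766, 0.1598, 0.1485]
eef_rot: [0.993, 0.116, -0.0, 0.0]
ft_force: [-0.6, -0.1, -1.4]
width: 0.0506
grip_force: 20.0
time: 7.65
ee_pos: [0.4766, 0.1598, 0.1443]
eef_rot: [0.993, 0.116, -0.0, 0.0]
ft_force: [0.2, 0.2, -2.3]
width: 0.0509
grip_force: 20.0
```

No contact force below the spindle's top level, so the ring is threaded. I continue down.

```bash
python3 -m pendant '[[0,0,0.004,0],[0,0,0.004,0],[0,0,0.004,0],[0,0,0,0],[0,0,0,0]]'; python3 -m pendant '[[0,0,0.006,0],[0,0,0.006,0],[0,0,0.006,0],[0,0,0.006,0],[0,0,0,0],[0,0,0,0]]'; python3 -m pendant '[[0,0,0.003,0],[0,0,0.003,0],[0,0,0,0],[0,0,0,0]]'
```

```text
time: 8.07
ee_pos: [0.4764, 0.1598, 0.1321]
eef_rot: [0.993, 0.116, -0.0, 0.0]
ft_force: [-0.1, 0.2, -2.5]
width: 0.0508
grip_force: 20.0
time: 8.57
ee_pos: [0.4764, 0.1599, 0.108]
eef_rot: [0.993, 0.116, -0.0, -0.0]
ft_force: [-0.2, 0.2, -1.1]
width: 0.0513
grip_force: 20.0
time: 8.9
ee_pos: [0.4767, 0.1599, 0.1025]
eef_rot: [0.993, 0.116, -0.0, 0.0]
ft_force: [-0.1, 0.3, -1.6]
width: 0.0506
grip_force: 20.0
```

```bash
python3 -m pendant '[[0,0,0.001,0],[0,0,0.001,0],[0,0,0,0],[0,0,0,0]]'; python3 -m pendant '[[0,0,0.001,0],[0,0,0.001,0],[0,0,0,0],[0,0,0,0],[0,0,0,0]]';  python3 -m pendant '[[0,0,0.001,0],[0,0,0.001,0],[0,0,0,0],[0,0,0,0],[0,0,0,0]]'
```

```text
time: 9.23
ee_pos: [0.4768, 0.1599, 0.1007]
eef_rot: [0.993, 0.116, 0.0, 0.0]
ft_force: [0.8, -0.4, -0.7]
width: 0.0509
grip_force: 20.0
time: 9.65
ee_pos: [0.4768, 0.1599, 0.0987]
eef_rot: [0.993, 0.116, 0.0, 0.0]
ft_force: [-0.3, 0.5, 2.0]
width: 0.0512
grip_force: 20.0
time: 10.07
ee_pos: [0.4768, 0.1599, 0.0966]
eef_rot: [0.993, 0.116, 0.0, -0.0]
ft_force: [0.8, -0.5, 2.9]
width: 0.0509
grip_force: 20.0
```

```bash
python3 -m pendant '[[0,0,-0.001,0],[0,0,0,0],[0,0,0,0],[0,0,0,0],[0,0,0,0],[0,0,0,0]]' 0.85; python3 -m pendant '[[0,0,-0.01,0],[0,0,-0.02,0],[0,0,-0.03,0],[0,0,-0.035,0],[0,0,-0.035,0],[0,0,-0.03,0],[0,-0.0,-0.02,0],[0,0,0,0]]' 1; python3 - <<'E'
from h import *
c=r.camera("scene")
a=c["img"][190:300,180:320]; a=cv2.resize(a[...,::-1],(760,597),interpolation=cv2.INTER_CUBIC); cv2.imwrite("pics/s2.png",a)
print("ring at",np.round(totool([.4362,-.0991,.234]),4))
E
```

```text
time: 10.57
ee_pos: [0.4766, 0.1598, 0.0974]
eef_rot: [0.993, 0.116, -0.0, 0.0]
ft_force: [-0.3, -0.5, -0.5]
width: 0.0732
grip_force: 0.0
time: 11.23
ee_pos: [0.4781, 0.1609, 0.2826]
eef_rot: [0.993, 0.116, 0.003, -0.0]
ft_force: [0.5, 1.7, 0.6]
width: 0.0868
grip_force: 0.0
ring at [-0.1003  0.243   0.0459]
```

View pics/s2.png

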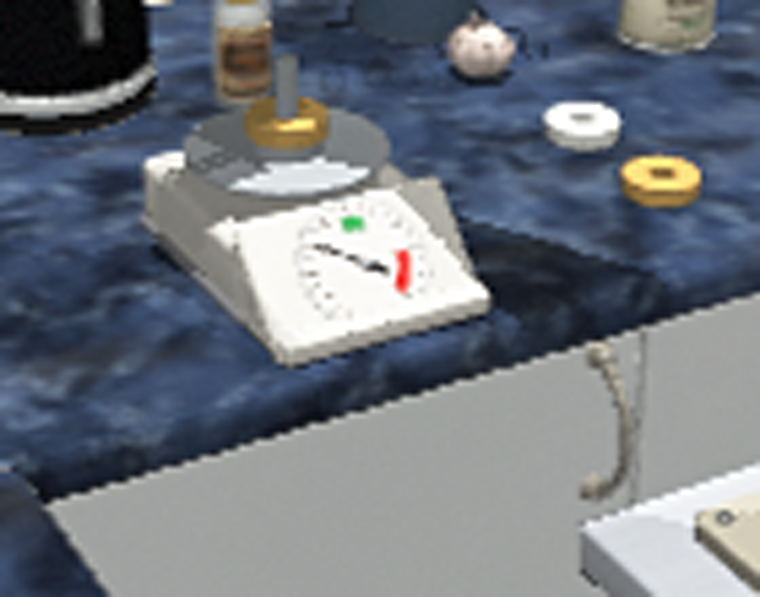

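One ring is seated on the spindle. The needle, pointing to about (315,245), is at roughly 1.5 rad, well short of the green mark at (352,222), so the other two rings look needed. I fetch the next one.

```bash
python3 -m pendant '[[-0.0145,0.035,0.006,0],[-0.0145,0.035,0.007,0],[-0.0145,0.035,0.007,0],[-0.0145,0.035,0.007,0],[-0.0145,0.035,0.007,0],[-0.0145,0.034,0.007,0],[-0.0135,0.034,0.006,0],[0,0,0,0]]' && python3 -m pendant '[[0,0,0,0],[0,0,0,0],[0,0,0,0]]'; python3 - <<'E'
from h import *
c=r.camera("wrist")
for o in r.outline_of("ring_1","wrist"):
    u,v,p=ringfit(c,o); print(round(o["score"],2),round(u,1),round(v,1),np.median(c["img"][o["mask"]],0),np.round(p,4),"tool",np.round(totool([p[0],p[1],0.0135]),4))
s=r.read_state(); print(s["ee_pos"],s["time"])
E
```

```text
time: 11.95
ee_pos: [0.4322, -0.1066, 0.2285]
eef_rot: [0.994, 0.112, -0.002, 0.0]
ft_force: [-0.8, -0.5, 0.5]
width: 0.0872
grip_force: 0.0
time: 12.2
ee_pos: [0.4352, -0.0984, 0.2305]
eef_rot: [0.993, 0.117, -0.0, -0.0]
ft_force: [0.7, 0.6, -1.0]
width: 0.0872
grip_force: 0.0
0.96 413.5 175.0 [148.  82. 203.] [ 0.4849 -0.3151  0.008 ] tool [-0.0021  0.2221  0.2171]
0.65 255.6 171.3 [147. 120.  73.] [ 0.4352 -0.0978  0.008 ] tool [ 1.000e-04 -8.000e-04  2.171e-01]
0.6 275.8 98.0 [239. 242. 245.] [ 0.5315 -0.1005  0.008 ] tool [0.0932 0.0243 0.2171]
0.59 386.4 229.3 [240. 204. 121.] [ 0.3987 -0.3008  0.008 ] tool [-0.0827  0.1882  0.2171]
[ 0.43522282 -0.09856487  0.23061628] 12.3
```

```bash
python3 -m pendant '[[0.0006,-0.0008,0.035,0],[0,0,0.04,0],[0,0,0.04,0],[0,0,0.04,0],[0,0,0.03,0],[0,0,0.02,0],[0,0,0.012,0],[0,0,0,0]]' && python3 -m pendant '[[0,0,0,0],[0,0,0,0]]' && python3 -m pendant '[[0,0,0,0],[0,0,0,0],[0,0,0,0],[0,0,0,0],[0,0,0,0],[0,0,0,0],[0,0,0,0]]' 0.3 20; python3 -m pendant '[[0,0,-0.01,0],[0,0,-0.03,0],[0,0,-0.04,0],[0,0,-0.04,0],[0,0,-0.03,0],[0,0,-0.02,0],[0,0,0,0],[0,0,0,0]]'; python3 -c "
from h import *
print(np.round(totool([.4382,.1499,.18]),4),np.round(totool([.4767,.1599,.18]),4))"
```

```text
time: 12.97
ee_pos: [0.4346, -0.0975, 0.0124]
eef_rot: [0.993, 0.117, -0.001, -0.001]
ft_force: [-0.4, -0.3, -0.2]
width: 0.0869
grip_force: 0.0
time: 13.13
ee_pos: [0.4357, -0.0981, 0.0136]
eef_rot: [0.993, 0.117, 0.0, -0.0]
ft_force: [-0.7, 0.1, 0.7]
width: 0.0873
grip_force: 0.0
time: 13.72
ee_pos: [0.4354, -0.0989, 0.0136]
eef_rot: [0.993, 0.116, 0.0, 0.0]
ft_force: [1.1, 0.5, 0.3]
width: 0.0502
grip_force: 20.0
time: 14.38
ee_pos: [0.4357, -0.0989, 0.1846]
eef_rot: [0.993, 0.116, 0.001, 0.001]
ft_force: [0.3, -0.1, -2.7]
width: 0.0505
grip_force: 20.0
[ 0.0599 -0.2415  0.0043] [ 0.0996 -0.2424  0.0043]
```

```bash
python3 -m pendant '[[0.0085,-0.0345,0.0,0],[0.0085,-0.0345,0.0,0],[0.0085,-0.0345,0,0],[0.0085,-0.0345,0.00,0],[0.0085,-0.0345,0.00,0],[0.0085,-0.0345,0.004,0],[0.009,-0.0345,0,0],[0,0,0,0]]' && python3 -m pendant '[[0,0,0,0],[0,0,0,0],[0,0,0,0]]';  python3 - <<'E'
from h import *
c=r.camera("wrist"); s=r.read_state(); print(s["ee_pos"],s["eef_rot"],s["time"],s["ft_force"])
im=c["img"][60:280,120:380]; cv2.imwrite("pics/w4.png",cv2.resize(im[...,::-1],None,fx=2.7,fy=2.7,interpolation=cv2.INTER_CUBIC))
print(np.round(totool([.4767,.1599,.156]),4))
E
```

```text
time: 15.05
ee_pos: [0.436, 0.157, 0.1786]
eef_rot: [0.993, 0.12, -0.001, -0.002]
ft_force: [-0.6, 0.2, -1.7]
width: 0.0509
grip_force: 20.0
time: 15.3
ee_pos: [0.4377, 0.1487, 0.1787]
eef_rot: [0.993, 0.115, -0.001, 0.0]
ft_force: [-0.2, 0.1, -1.4]
width: 0.0506
grip_force: 20.0
[0.43787782 0.14862231 0.1789443 ] [ 9.93347564e-01  1.15153088e-01 -5.66684541e-04  2.51025619e-04] 15.35 [ 0.26248159 -0.52016221 -1.76738676]
[ 0.0404 -0.0021  0.0229]
```

View pics/w4.png

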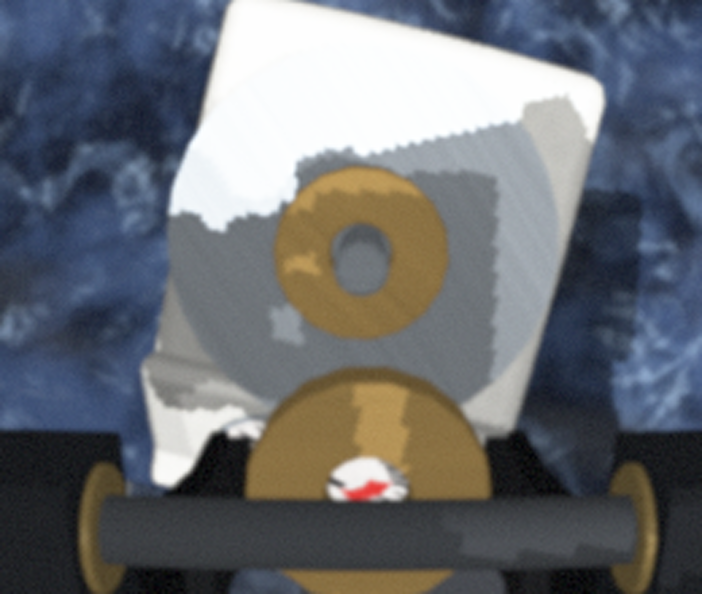

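The second ring is held the same way as the first (hole at about (367,487), edge about 0.6 mm nearer). The first ring lies flat round the spindle, top at (361,267). I thread the second at the same TCP, plus 0.6 mm.

```bash
python3 -m pendant '[[0.012,-0.001,0.005,0],[0.016,-0.0011,0.008,0],[0.013,0,0.008,0],[0,0,0.002,0],[0,0,0,0],[0,0,0,0]]'; python3 -m pendant '[[0,0,0.002,0],[0,0,0.002,0],[0,0,0.002,0],[0,0,0.001,0],[0,0,0,0],[0,0,0,0]]'; python3 -m pendant '[[0,0,0.002,0],[0,0,0.002,0],[0,0,0,0],[0,0,0,0]]'
```

```text
time: 15.85
ee_pos: [0.4769, 0.1609, 0.1564]
eef_rot: [0.993, 0.116, -0.0, 0.0]
ft_force: [1.0, 0.5, -2.5]
width: 0.0505
grip_force: 20.0
time: 16.35
ee_pos: [0.4774, 0.1614, 0.1495]
eef_rot: [0.993, 0.116, 0.0, 0.0]
ft_force: [-0.2, 0.2, -1.3]
width: 0.0506
grip_force: 20.0
time: 16.68
ee_pos: [0.4773, 0.1615, 0.1453]
eef_rot: [0.993, 0.116, -0.0, -0.0]
ft_force: [0.6, -0.1, -1.9]
width: 0.0502
grip_force: 20.0
```

```bash
python3 -m pendant '[[0,0.0012,0.0,0],[0,0,0.002,0],[0,0,0.002,0],[0,0,0.002,0],[0,0,0,0],[0,0,0,0]]'; python3 -m pendant '[[0,0,0.005,0],[0,0,0.005,0],[0,0,0.005,0],[0,0,0.005,0],[0,0,0.003,0],[0,0,0,0],[0,0,0,0]]'; python3 -m pendant '[[0,0,0.001,0],[0,0,0.001,0],[0,0,0.001,0],[0,0,0,0],[0,0,0,0]]';
```

```text
time: 17.18
ee_pos: [0.4776, 0.1603, 0.1394]
eef_rot: [0.993, 0.116, -0.0, 0.0]
ft_force: [-0.4, 0.1, -1.6]
width: 0.0508
grip_force: 20.0
time: 17.77
ee_pos: [0.4776, 0.1604, 0.1163]
eef_rot: [0.993, 0.116, -0.0, -0.0]
ft_force: [1.0, 0.5, -1.3]
width: 0.0504
grip_force: 20.0
time: 18.18
ee_pos: [0.4777, 0.1603, 0.1135]
eef_rot: [0.993, 0.116, 0.0, 0.0]
ft_force: [-0.8, 0.0, -2.0]
width: 0.0501
grip_force: 20.0
```

```bash
python3 -m pendant '[[0,0,0.001,0],[0,0,0.001,0],[0,0,0,0],[0,0,0,0],[0,0,0,0]]'
```

```text
time: 18.6
ee_pos: [0.4777, 0.1603, 0.1115]
eef_rot: [0.993, 0.116, 0.0, 0.0]
ft_force: [-0.7, 0.2, -2.4]
width: 0.0501
grip_force: 20.0
```

```bash
python3 -m pendant '[[0,0,0.001,0],[0,0,0.0005,0],[0,0,0,0],[0,0,0,0]]'; python3 -m pendant '[[0,0,0.001,0],[0,0,0.001,0],[0,0,0,0],[0,0,0,0]]'
```

```text
time: 18.93
ee_pos: [0.4778, 0.1604, 0.1101]
eef_rot: [0.993, 0.116, 0.0, -0.0]
ft_force: [0.3, -0.1, -0.1]
width: 0.05
grip_force: 20.0
time: 19.27
ee_pos: [0.4778, 0.1604, 0.1081]
eef_rot: [0.993, 0.116, 0.0, 0.0]
ft_force: [-0.4, 0.0, 1.4]
width: 0.0505
grip_force: 20.0
```

Seated, with the force up about 3.5 N. I release and lift.

```bash
python3 -m pendant '[[0,0,0,0],[0,0,0,0],[0,0,0,0],[0,0,0,0],[0,0,0,0],[0,0,0,0]]' 0.85; python3 -m pendant '[[0,0,-0.01,0],[0,0,-0.02,0],[0,0,-0.03,0],[0,0,-0.035,0],[0,0,-0.035,0],[0,0,-0.03,0],[0,-0.0,-0.02,0],[0,0,0,0]]' 1; python3 - <<'E'
from h import *
c=r.camera("scene")
a=c["img"][205:265,205:285]; a=cv2.resize(a[...,::-1],(720,540),interpolation=cv2.INTER_CUBIC); cv2.imwrite("pics/s3.png",a)
print("ring at",np.round(totool([.395,-.311,.234]),4))
E
```

```text
time: 19.77
ee_pos: [0.4777, 0.1603, 0.108]
eef_rot: [0.993, 0.116, 0.0, 0.0]
ft_force: [0.1, 0.2, 0.2]
width: 0.0729
grip_force: 0.0
time: 20.43
ee_pos: [0.4791, 0.1614, 0.2931]
eef_rot: [0.993, 0.116, 0.003, -0.0]
ft_force: [0.6, 0.1, -0.6]
width: 0.0871
grip_force: 0.0
ring at [-0.1905  0.4399  0.0561]
```

View pics/s3.png

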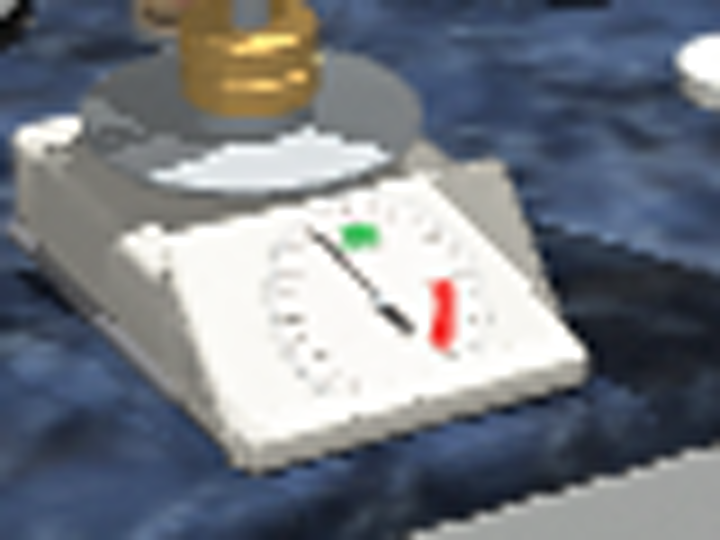

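Two rings are on, and the needle at (310,230) is still just left of the green mark at (360,236), at about 2.0 rad. The third ring is needed.

```bash
python3 -m pendant '[[-0.016,0.036,0.003,0],[-0.016,0.036,0.007,0],[-0.016,0.036,0.007,0],[-0.016,0.036,0.007,0],[-0.016,0.036,0.007,0],[-0.016,0.036,0.007,0],[-0.016,0.036,0.006,0],[-0.016,0.036,0.006,0]]' && python3 -m pendant '[[-0.016,0.036,0.002,0],[-0.016,0.036,0,0],[-0.016,0.036,0,0],[-0.014,0.036,0,0],[0,0,0,0],[0,0,0,0],[0,0,0,0],[0,0,0,0]]'; python3 - <<'E'
from h import *
c=r.camera("wrist")
for o in r.outline_of("ring_1","wrist"):
    u,v,p=ringfit(c,o); print(round(o["score"],2),round(u,1),round(v,1),np.round(o["bbox"][2:]),np.median(c["img"][o["mask"]],0),np.round(p,4),"tool",np.round(totool([p[0],p[1],0.0135]),4))
s=r.read_state(); print(s["ee_pos"],s["time"])
E
```

```text
time: 21.15
ee_pos: [0.4183, -0.151, 0.2373]
eef_rot: [0.993, 0.116, -0.0, -0.0]
ft_force: [1.0, 0.1, 0.4]
width: 0.0871
grip_force: 0.0
time: 21.82
ee_pos: [0.3929, -0.3025, 0.2358]
eef_rot: [0.993, 0.117, -0.0, -0.0]
ft_force: [0.2, 0.2, -0.5]
width: 0.0871
grip_force: 0.0
0.81 264.4 172.0 [40. 43.] [138. 112.  65.] [ 0.3937 -0.3132  0.008 ] tool [-0.0018  0.0104  0.2226]
0.72 284.0 103.2 [44. 38.] [ 81.  48. 109.] [ 0.4857 -0.3163  0.008 ] tool [0.087  0.0348 0.2226]
0.63 133.8 39.9 [40. 34.] [236. 239. 242.] [ 0.5313 -0.1015  0.008 ] tool [ 0.1813 -0.1634  0.2226]
[ 0.39296762 -0.30264008  0.2360966 ] 21.9167
```

```bash
python3 -m pendant '[[-0.001,0.0104,0.035,0],[0,0,0.04,0],[0,0,0.04,0],[0,0,0.04,0],[0,0,0.03,0],[0,0,0.025,0],[0,0,0.0125,0],[0,0,0,0]]' && python3 -m pendant '[[0,0,0,0],[0,0,0,0]]' && python3 -m pendant '[[0,0,0,0],[0,0,0,0],[0,0,0,0],[0,0,0,0],[0,0,0,0],[0,0,0,0],[0,0,0,0]]' 0.3 20; python3 -m pendant '[[0,0,-0.01,0],[0,0,-0.03,0],[0,0,-0.04,0],[0,0,-0.04,0],[0,0,-0.03,0],[0,0,-0.03,0],[0,0,0,0],[0,0,0,0]]'; python3 -c "
from h import *
print(np.round(totool([.4379,.1496,.19]),4))"
```

```text
time: 22.58
ee_pos: [0.3936, -0.3127, 0.0126]
eef_rot: [0.993, 0.117, -0.001, -0.001]
ft_force: [1.3, 0.2, 0.8]
width: 0.0869
grip_force: 0.0
time: 22.75
ee_pos: [0.3944, -0.3137, 0.0137]
eef_rot: [0.993, 0.117, 0.0, 0.0]
ft_force: [-0.2, -1.0, -0.4]
width: 0.087
grip_force: 0.0
time: 23.33
ee_pos: [0.3939, -0.3143, 0.0136]
eef_rot: [0.993, 0.116, 0.0, 0.0]
ft_force: [-0.4, 0.7, 0.9]
width: 0.0508
grip_force: 20.0
time: 24.0
ee_pos: [0.3946, -0.3146, 0.1956]
eef_rot: [0.993, 0.116, 0.001, 0.001]
ft_force: [-0.1, -0.6, -2.4]
width: 0.0507
grip_force: 20.0
[ 0.1493 -0.4417  0.0045]
```

```bash
python3 -m pendant '[[0.0124,-0.0368,0.0,0],[0.0124,-0.0368,0.0,0],[0.0124,-0.0368,0.0,0],[0.0124,-0.0368,0.0,0],[0.0124,-0.0368,0.0,0],[0.0124,-0.0368,0.0,0],[0.0124,-0.0368,0.0,0],[0.0124,-0.0368,0.0,0]]' && python3 -m pendant '[[0.0124,-0.0368,0,0],[0.0124,-0.0368,0,0],[0.0124,-0.0368,0,0],[0.0124,-0.0368,0.006,0],[0,0,0.009,0],[0,0,0,0],[0,0,0,0],[0,0,0,0]]'; python3 - <<'E'
from h import *
c=r.camera("wrist"); s=r.read_state(); print(s["ee_pos"],s["eef_rot"],s["time"],s["ft_force"])
im=c["img"][60:280,120:380]; cv2.imwrite("pics/w5.png",cv2.resize(im[...,::-1],None,fx=2.7,fy=2.7,interpolation=cv2.INTER_CUBIC))
print(np.round(totool([.4775,.1602,.156]),4))
E
```

```text
time: 24.67
ee_pos: [0.4213, -0.0031, 0.1925]
eef_rot: [0.993, 0.116, -0.001, -0.0]
ft_force: [2.1, -0.7, -1.5]
width: 0.0502
grip_force: 20.0
time: 25.33
ee_pos: [0.4366, 0.1486, 0.1781]
eef_rot: [0.993, 0.115, -0.001, 0.0]
ft_force: [0.5, -0.5, -2.1]
width: 0.0503
grip_force: 20.0
[0.43684815 0.14855501 0.17840505] [ 9.93343647e-01  1.15187892e-01 -2.65637780e-04  2.78103462e-04] 25.3833 [ 0.91239601 -0.27093818 -2.31686795]
[ 0.0423 -0.002   0.0224]
```

View pics/w5.png

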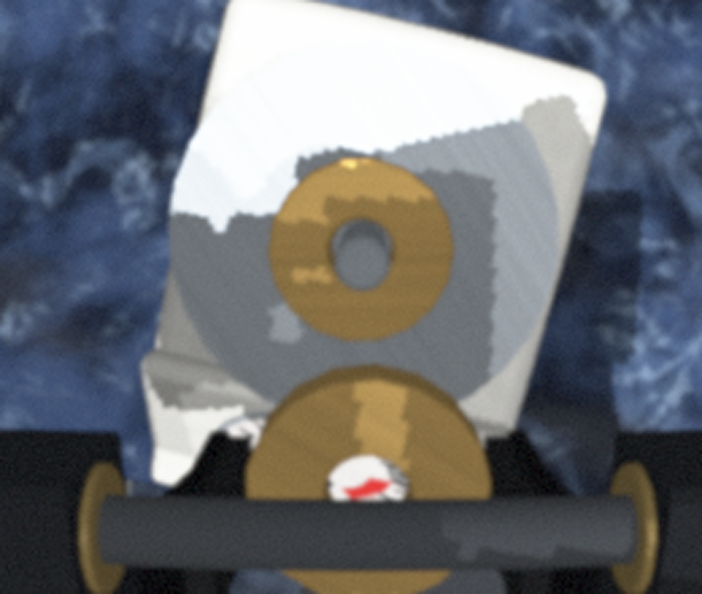

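The third ring is held like the others, and the two stacked rings lie flat round the spindle at (361,262). I thread it.

```bash
python3 -m pendant '[[0.013,-0.001,0.005,0],[0.016,0,0.008,0],[0.013,0,0.008,0],[0,0,0.002,0],[0,0,0,0],[0,0,0,0]]'; python3 -m pendant '[[0,0,0.002,0],[0,0,0.002,0],[0,0,0.002,0],[0,0,0.001,0],[0,0,0,0],[0,0,0,0]]'; python3 -m pendant '[[0,0,0.002,0],[0,0,0.002,0],[0,0,0,0],[0,0,0,0]]'
```

```text
time: 25.88
ee_pos: [0.4771, 0.1599, 0.1557]
eef_rot: [0.993, 0.116, -0.0, 0.0]
ft_force: [-0.2, 1.0, -2.2]
width: 0.0503
grip_force: 20.0
time: 26.38
ee_pos: [0.4774, 0.1604, 0.1485]
eef_rot: [0.993, 0.116, 0.0, 0.0]
ft_force: [-0.3, -0.1, -1.5]
width: 0.0504
grip_force: 20.0
time: 26.72
ee_pos: [0.4773, 0.1604, 0.1443]
eef_rot: [0.993, 0.116, -0.0, 0.0]
ft_force: [-0.2, 0.2, -3.0]
width: 0.0502
grip_force: 20.0
```

```bash
python3 -m pendant '[[0,0,0.002,0],[0,0,0.002,0],[0,0,0.001,0],[0,0,0,0],[0,0,0,0]]'; python3 -m pendant '[[0,0,0.005,0],[0,0,0.005,0],[0,0,0.003,0],[0,0,0,0],[0,0,0,0]]'; python3 -m pendant '[[0,0,0.001,0],[0,0,0.001,0],[0,0,0.001,0],[0,0,0,0],[0,0,0,0]]'
```

```text
time: 27.13
ee_pos: [0.4774, 0.1605, 0.1394]
eef_rot: [0.993, 0.116, -0.0, 0.0]
ft_force: [0.6, -0.4, -1.6]
width: 0.0508
grip_force: 20.0
time: 27.55
ee_pos: [0.4773, 0.1605, 0.1262]
eef_rot: [0.993, 0.116, -0.0, -0.0]
ft_force: [-0.1, 1.3, -1.7]
width: 0.0505
grip_force: 20.0
time: 27.97
ee_pos: [0.4775, 0.1604, 0.1235]
eef_rot: [0.993, 0.116, 0.0, 0.0]
ft_force: [-0.2, 0.7, -1.6]
width: 0.0503
grip_force: 20.0
```

```bash
python3 -m pendant '[[0,0,0.001,0],[0,0,0.0005,0],[0,0,0,0],[0,0,0,0]]'
```

```text
time: 28.3
ee_pos: [0.4776, 0.1605, 0.1221]
eef_rot: [0.993, 0.116, 0.0, 0.0]
ft_force: [0.3, 0.4, -0.4]
width: 0.0509
grip_force: 20.0
```

```bash
python3 -m pendant '[[0,0,0.001,0],[0,0,0.0005,0],[0,0,0,0],[0,0,0,0]]'; python3 -m pendant '[[0,0,0.0005,0],[0,0,0,0],[0,0,0,0],[0,0,0,0]]'
```

```text
time: 28.63
ee_pos: [0.4776, 0.1605, 0.1206]
eef_rot: [0.993, 0.116, 0.0, 0.0]
ft_force: [0.9, -0.3, 1.6]
width: 0.0505
grip_force: 20.0
time: 28.97
ee_pos: [0.4776, 0.1605, 0.1201]
eef_rot: [0.993, 0.116, 0.0, 0.0]
ft_force: [0.4, 0.1, 1.2]
width: 0.0502
grip_force: 20.0
```

```bash
python3 -m pendant '[[0,0,0,0],[0,0,0,0],[0,0,0,0],[0,0,0,0],[0,0,0,0],[0,0,0,0]]' 0.85; python3 -m pendant '[[0,0,-0.01,0],[0,0,-0.02,0],[0,0,-0.03,0],[0,0,-0.035,0],[0,0,-0.035,0],[0,0,-0.03,0],[0,-0.0,-0.02,0],[0,0,0,0]]' 1; python3 - <<'E'
from h import *
r.camera("scene"); c=r.camera("scene")
a=c["img"][226:250,232:262].astype(int); g=a.min(2)
print("\n".join("".join("G" if p[1]>p[0]+40 else "R" if p[0]>p[1]+60 else "#" if p.max()<110 else "+" if p.max()<170 else "." for p in row) for row in a))
for o in r.outline_of("ring_1","scene"): print(round(o["score"],2),np.round(o["bbox"],1),np.round(at_z(c,*o["bbox"][:2],.1),3))
print(r.read_state()["time"])
E
```

```text
time: 29.47
ee_pos: [0.4774, 0.1604, 0.12]
eef_rot: [0.993, 0.116, -0.0, 0.0]
ft_force: [-0.6, 0.0, -0.1]
width: 0.0729
grip_force: 0.0
time: 30.13
ee_pos: [0.4788, 0.1615, 0.3051]
eef_rot: [0.993, 0.116, 0.003, -0.0]
ft_force: [0.7, 0.2, 0.1]
width: 0.0871
grip_force: 0.0
.....+++##+...................
####+++.......................
++............................
............+.................
...........GGGG...............
...........GGGG...............
...........GG#................
.............+................
..............................
..............+...............
..............+......RR.......
.....................RRR......
.....................RRR......
...............#.....RRR......
.....+.........++....RRR......
...............+#....RRR......
................#....RRR......
................+....RR.......
..............................
..............................
..............................
.............................+
..........................++++
...................+..++++++++
0.65 [233.2 207.2  19.7  10.4] [0.491 0.147 0.1  ]
0.6 [232.2 212.7  14.7   3.8] [0.454 0.17  0.1  ]
0.54 [289.8 214.1  10.4   7.4] [0.357 0.009 0.1  ]
0.43 [338.1 209.1   9.1   8.6] [ 0.313 -0.157  0.1  ]
0.4 [234.1 217.   12.7  -3.8] [0.423 0.179 0.1  ]
30.2833
```

The needle line runs straight into the green band. All three rings are stacked and the gripper is clear.

```bash
python3 -c "
from bench import r
print(r.close_job())"
```

```text
the job is handed in; nothing more can be done
None
```

I threaded all three brass rings onto the spindle one at a time, which brought the needle to rest in the green band in the last picture. I handed the job in at about 30 s without touching anything else; no verdict came back.

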